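# Wedge the chute's stop board tight

### The arm

A 6-joint arm with a two-finger parallel gripper is mounted at the origin on the work surface. World frame = base frame: x ahead of the robot, y to its left, z up, the work surface at z = 0. Lengths are in m, angles in rad, forces in N, time in s.
With the tool pointing down it reaches from about 0.425 to 0.95 m from the base axis. Payload 3.5 kg.
Tool frame: the origin (TCP) lies midway between the tips of the shut fingers; the grasp point (between the pads) lies 19 mm behind it; x points along the fingers, y is the direction in which the jaws open and shut, and the axes are right-handed (so a half turn about x gives the same grasp; the last joint's range is limited). The gripper opens to 85 mm and grips with 20 to 120 N. Pads are 22 mm wide; open, the fingers measure 114 mm over their backs; the gripper's body (76 mm by 85 mm) begins 54 mm behind the grasp point. The pads swing forward as they close: fully open they stand 13 mm farther back than shut.
Start: joints at [1.173, 0.286, 1.577, -0, 1.279, -0.15], TCP at [0.166, 0.654, 0.231] pointing down, gripper open.
Joint ranges: [-2.77, 2.77], [-0.9, 2.22], [0.21, 2.48], [-1.53, 4.67], [0.24, 2.81], [-2.84, 2.84]. Speed limits (rad/s): [2.79, 2.79, 3.14, 3.14, 3.14, 3.14].

### API

Orientations are given as a unit quaternion [x, y, z, w].
In Python, from plant import sensors, optics, ctrl gives the robot as it stands.
- The arm moves only by the tool arm_command, never from a script. Its argument "increments" is a list that holds one entry, the list of rows, each a list of 4 numbers: the shift along the tool's x, y, z in cm, then the turn about the tool's x in rad. A call has 1 to 20 rows; each row shifts and turns the commanded pose from where the row before left it, along the tool's axes as they then stand; what a row does not reach is not made up. A row lasts 1/8 s, in which the tool goes at most 62.5 mm and 10.7 degrees, less where a joint would pass 70% of its speed; a pose out of reach is approached as far as the arm can. A call with a gripper value outside its range is refused whole. "grip" is the finger opening in cm, from 0 to 8.54, set as the call begins (left out, the last holds). The fingers move at their own pace and stop on an object; "grip_force" is the grip in N (left out, the last holds). Time passes only in rows, so rows that do not move let the fingers close. It gives the time, the measured TCP pose, the force and the opening at its end, in the units of the state.
- sensors.get_state(): the state, without advancing time (a new reading comes with each control period).
- optics.read_camera(name): name is "scene" or "top" or "wrist"; returns the picture (480x640x3 uint8, blue, green, red); there is no depth.
- optics.camera_model(name): a dict with "camera_matrix" (3x3 intrinsics, pixels), "dist" ([k1, k2, p1, p2, k3] as OpenCV has them; the pictures are not rectified), "world_from_camera" (4x4, takes a point from camera to world coordinates); the wrist camera has in their place "mount" (4x4, takes a point from camera to tool coordinates, whose origin is the TCP and whose axes are the tool frame's). Camera axes: x right, y up, looking along -z (the intrinsics and any distortion apply to the point x, -y, -z); pixel columns grow to the right and rows downward; lengths in m; the calibration is good to about 2 mm. A picture is of the moment at which its call begins: read the wrist's pose just before it. camera_model takes no time and is no camera call.
- ctrl.sign_off(): hands the job in, once; it reports no verdict.
Trained networks look in the newest picture that a camera, given by its name, has taken for a name from the list of things; names that differ only in an ending like _2 or _b are one class to them, and where a whole thing is asked for, a point or a joint stands for the part that bears it (a point fixed in the world has none). Each returns a list of dicts, best first, with "conf" (0 to 1); they miss things now and then, are a little off and sometimes report something else, mostly with a low value. They report only what shows in the picture. A call takes as long as a camera call. They do not tell look-alikes from the thing itself.
- optics.boxes_of(camera, query): "at" ([row, column] in pixels, amid what is visible of it).
- optics.place_of(camera, query): "at" ([row, column] in pixels: a listed point, or the origin of a listed thing).
The state is a dict: "time": time; "qpos": joint angles; "dq": joint speeds; "joint_efforts": joint torques, N m; "eef_pos": TCP position; "tcp_rot": TCP orientation; "contact_force": force on the tool from outside, world axes, zero at the start; "wrist_torque": the same for the moment, N m; "opening": opening from 0.0 (shut) to 1.0 (fully open).
Only numpy, scipy, OpenCV 4.12 (cv2) and the standard library are available. Lean on these libraries where they do the work, as an engineer would, in place of code of your own. Each camera call takes 0.05 s, during which the arm holds its last target.

### The job

The stop board at the end of the roller chute is loose. Take the wooden wedge out of its rack, start it by hand in the slot between the board and its post, flat face to the post, without forcing it, let go, then drive it with light taps of the mallet until it goes no further and holds the board tight against its stops. Hard blows split the wedge; at the end leave it standing tight in the slot and the mallet standing upright on the table, and do not disturb the carton, the tape roll or the sizing gauge.

Things in the scene. Friction and masses are not known exactly. Their poses are not given: they have to be found in the camera images.
- wedge: plain wooden wedge, 125 mm long, 36 mm wide, 45 to 70 g, standing tip down in its rack. Origin: underside of the tip, mid-thickness; z up along the flat face, y along the 36 mm width (parallel sides, the ones to grip), x across the thickness. Flat face at x = +3.5 mm; sloping face from x = -3.5 mm at the tip to -21.5 mm at the top (0.144 mm per mm): 7 mm thick at the tip, 25 mm at the top
- wedge_grip (a point): point of the wedge to grip, 105 mm above its tip, mid-thickness (x = -7.6 mm in the wedge's frame)
- wedge_top (a point): centre of the wedge's top end, which the mallet strikes: 125 mm above its tip, x = -9 mm. The contact is stiff: near home go about 10 mm/s. Driving takes 4 to 10 N while the board moves; once the board is on its stops, taps or presses of 10 to 25 N make the wedge tight, and friction holds it. More than 60 N from the mallet splits it
- mallet: tapping mallet standing on the table: black rubber head, 60 mm diameter, 50 mm high, with an upright wooden handle, 28 mm diameter, 60 mm long, on top; 110 mm in all, 0.24 to 0.39 kg. Held by the handle, it strikes with its flat underside. Origin: centre of the underside, z up along the handle
- mallet_grip (a point): point of the handle to grip, 80 mm above the mallet's underside
- chute: fixed end of a roller chute, 280 mm wide. Its frame: z up from the table, y along the stop board, rollers at -x, slot at the origin. A fixed wooden post, 70 mm wide, closes the slot on the +x side, its upright face at x = +3.5 mm, give or take 2.2 mm (differs each time). Two steel cheeks bound the slot at y = +-22 mm. Post and board are 100 mm high; the slot's floor is at 6 mm
- slot (a point): middle of the slot's open mouth, 100 mm above the table, axes as the chute's. The wedge goes in tip down, flat face to the post (+x), its axes along the chute's. The mouth is 10 to 17 mm wide at the start. The wedge first sticks where it fills the slot; when driven home its tip is 10 to 50 mm above the table, clear of the floor: where it stops differs each time
- board: wooden stop board, 205 mm wide, 100 mm high, sliding along the chute's x with 4 N of friction. Origin: its x in the chute's frame is 0 when it is tight against its stops and 1.5 to 4 mm when loose, as at the start; the wedge pushes it to its stops. It carries a 40 mm wide bevelled block facing the post: face at x = -13.3 mm at the mouth, sloping like the wedge, its foot nearer the post
- rack: fixed plywood block, 70 by 70 mm, 56 mm high, with one pocket in which the wedge stands on a floor 6 mm above the table; axes as the wedge's. Lift the wedge straight up
- carton: open cardboard carton of green plums, 120 by 160 by 80 mm, origin at the centre of its underside; leave alone
- tape: cardboard roll of tape lying flat, 90 mm diameter, 48 mm high, origin at the centre of its underside; leave alone
- gauge: white sizing gauge, a flat plate of 160 by 60 by 8 mm with three round holes, origin at the centre of its underside; leave alone
There are look-alikes about, which are no part of the job. What is shaped like the wedge but red is not meant.

How it is judged:
On the way, in this order (a step that is already met when the one before it is completed fails the run):
1. the wedge has been started in the slot and let go, the board not yet tight (z of wedge in the frame of chute below 0.085 m and horizontal distance between wedge and slot below 0.012 m and angle between wedge's own z axis and vertical below 0.15 rad and contact force between the fingers and wedge below 0.2 N and x of board in the frame of chute above 0.001 m), for 0.2 s.
2. the mallet, bearing on the wedge, has driven it until the board is against its stops (contact force between mallet and wedge above 3 N and x of board in the frame of chute below 0.0004 m).
At the end, for the whole second after the job is handed in: Board within 0.4 mm of its stops; the wedge, let go and at rest, upright within 0.08 rad, within 8 mm of the slot's middle, and pressing on the board with more than 6 N; mallet let go, upright within 0.1 rad, standing still on the table (x of board in the frame of chute below 0.0004 m and contact force between wedge and board above 6 N and angle between wedge's own z axis and vertical below 0.08 rad and horizontal distance between wedge and slot below 0.008 m and linear speed of wedge below 0.01 m/s and height (world z) of mallet below 0.006 m and angle between mallet's own z axis and vertical below 0.1 rad and linear speed of mallet below 0.02 m/s); the robot touches nothing.
It fails at once if the wedge is struck or pressed by the mallet with more than 60 N (it splits) (contact force between mallet and wedge above 60 N).
It fails at once if the carton, tape roll or gauge is moved more than 20 mm (distance of any of carton, tape, gauge from where it was at the start of the episode above 0.02 m).
It also fails if it takes over 72 s, if anything falls off the work surface, if the arm or the gripper's body presses on something with over 40 N, if the wrist force passes 120 N, or if a joint passes its speed limit or range.

## Working session

There is one attempt and no reset: what is moved stays moved. The work goes in short steps, Python scripts to look and compute and a tool call to move; the robot and the scene stay as the last step left them, time stands still between calls to the robot, and variables do not carry over. Pictures are saved under pics/ and viewed, and the job is handed in when it is done.

Besides the shell and the picture viewer there is one more tool, called after "Call:" as a command line: name --argument value ..., lists and objects as JSON in quotes. arm_command: Moves the arm, as the interface text tells. Its arguments: {"type":"object","properties":{"increments":{"type":"array","items":{"type":"array","items":{"type":"array","items":{"type":"number"}}}},"grip":{"type":"number"},"grip_force":{"type":"number"}},"required":["increments"]}

```bash
mkdir -p pics; ls
python3 - <<'E'
from plant import sensors, optics, ctrl
import cv2
for n in ("scene","top","wrist"):
    im=optics.read_camera(n); cv2.imwrite(f"pics/a_{n}.png",im)
    m=optics.camera_model(n); print(n,m)
    for q in ("wedge","wedge_grip","mallet","slot","chute","rack","board"):
        try: print(q,[( [round(v) for v in d["at"]],round(d["conf"],2)) for d in optics.place_of(n,q)])
        except Exception as e: print(q,e)
s=sensors.get_state();print(s)
E
```

```text
pics
scene {'camera_matrix': array([[494.32889533,   0.        , 318.61690262],
       [  0.        , 494.32889533, 234.94010209],
       [  0.        ,   0.        ,   1.        ]]), 'dist': array([0.01909428, 0.        , 0.        , 0.        , 0.        ]), 'world_from_camera': array([[-0.82629086, -0.43864069,  0.35332388,  0.97820011],
       [ 0.56309225, -0.62877858,  0.53625051,  0.72356462],
       [-0.0130588 ,  0.64205283,  0.76654917,  0.96477054],
       [ 0.        ,  0.        ,  0.        ,  1.        ]])}
wedge [([310, 409], 0.88), ([395, 509], 0.76)]
wedge_grip [([288, 480], 0.94), ([357, 541], 0.87), ([280, 418], 0.57)]
mallet [([148, 248], 0.82)]
slot [([200, 297], 0.72), ([277, 422], 0.69), ([342, 339], 0.59)]
chute [([230, 298], 0.72)]
rack []
board [([228, 295], 0.82), ([225, 296], 0.7)]
top {'camera_matrix': array([[480.43580697,   0.        , 318.88776828],
       [  0.        , 480.43580697, 229.20398631],
       [  0.        ,   0.        ,   1.        ]]), 'dist': array([-0.11781064,  0.        ,  0.        ,  0.        ,  0.        ]), 'world_from_camera'
[... 1353 characters left out ...]
 []
slot []
chute []
rack []
board []
{'time': 1.2, 'qpos': array([ 1.17301941e+00,  2.86299788e-01,  1.57669502e+00,  1.82868020e-07,
        1.27859260e+00, -1.50025640e-01]), 'dq': array([ 0.00140131,  0.00018213, -0.00089294,  0.00066396,  0.00067668,
       -0.0005098 ]), 'joint_efforts': array([ 1.38198418e-03, -4.05970609e+01, -2.92937833e+01, -6.44692065e-06,
        2.80884369e-04, -2.37511536e-06]), 'eef_pos': array([0.16551067, 0.65438345, 0.23132771]), 'tcp_rot': array([ 0.08737127,  0.70168793, -0.08736767,  0.70168882]), 'contact_force': array([-0.55942922, -0.18120941,  0.25627532]), 'wrist_torque': array([-0.04539811,  0.01126308,  0.02901227]), 'opening': 1.0002169143641517}
```

View pics/a_scene.png

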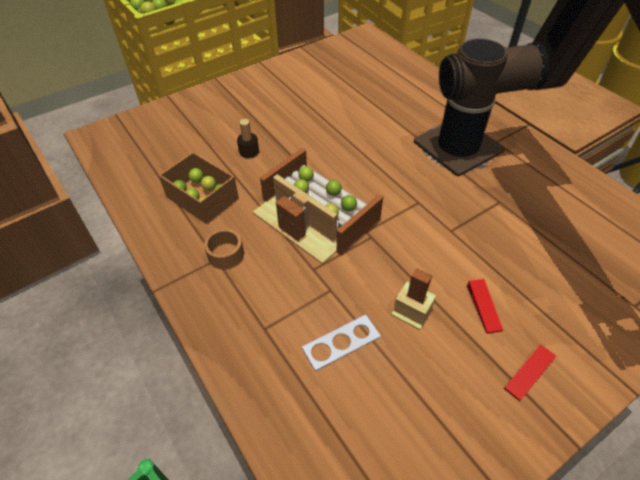

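View pics/a_top.png

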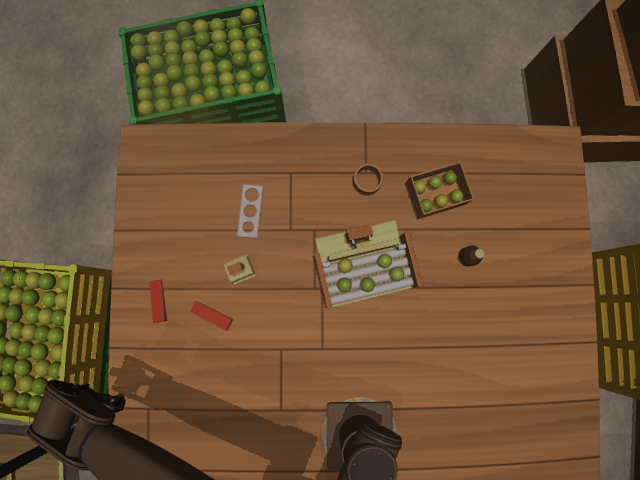

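View pics/a_wrist.png

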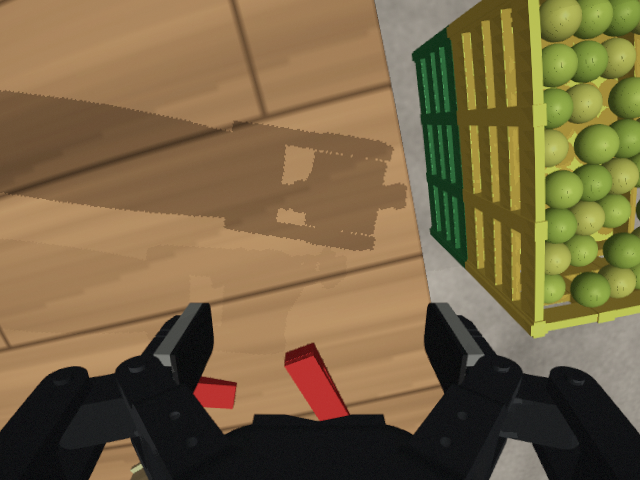

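```bash
cat > h.py <<'E'
import numpy as np, cv2
from plant import sensors, optics, ctrl
from scipy.spatial.transform import Rotation as R
from scipy.optimize import least_squares
def cam(n, st=None):
    m=optics.camera_model(n)
    if "mount" in m:
        T=np.eye(4);T[:3,:3]=R.from_quat(st["tcp_rot"]).as_matrix();T[:3,3]=st["eef_pos"]
        W=T@m["mount"]
    else: W=m["world_from_camera"]
    return m["camera_matrix"],np.array(m["dist"]),W
def proj(c,P):
    K,d,W=c; P=np.atleast_2d(np.asarray(P,float))
    p=(P-W[:3,3])@W[:3,:3]; p=p*[1,-1,-1]
    return cv2.projectPoints(p.reshape(-1,1,3),np.zeros(3),np.zeros(3),K,d)[0].reshape(-1,2)
def ray(c,uv):
    K,d,W=c
    u=cv2.undistortPoints(np.array([[uv]],float),K,d)[0,0]
    v=W[:3,:3]@np.array([u[0],-u[1],-1]); return W[:3,3],v/np.linalg.norm(v)
def onz(c,uv,z):
    o,v=ray(c,uv); return o+v*(z-o[2])/v[2]
def tri(*cu):
    A=np.zeros((3,3));b=np.zeros(3)
    for c,uv in cu:
        o,v=ray(c,uv);M=np.eye(3)-np.outer(v,v);A+=M;b+=M@o
    x=np.linalg.solve(A,b); return x,[np.round(proj(c,x)[0]-uv,1) for c,uv in cu]
def snap(n,name):
    st=sensors.get_state(); im=optics.read_camera(n); cv2.imwrite(f"pics/{name}.png",im)
    np.savez(f"pics/{name}.npz",eef_pos=st["eef_pos"],tcp_rot=st["tcp_rot"]); return im,cam(n,st)
def loadcam(n,name):
    return cv2.imread(f"pics/{name}.png"),cam(n,dict(np.load(f"pics/{name}.npz")) if n=="wrist" else None)
def crop(im,r0,r1,c0,c1,k,name):
    cv2.imwrite(f"pics/{name}.png",cv2.resize(im[r0:r1,c0:c1],None,fx=k,fy=k,interpolation=cv2.INTER_CUBIC))
E
python3 - <<'E'
from h import *
t=cv2.imread("pics/a_top.png"); s=cv2.imread("pics/a_scene.png")
a=cv2.resize(t[210:315,210:430],None,fx=3.5,fy=3.5,interpolation=cv2.INTER_CUBIC); cv2.imwrite("pics/c_top.png",a)
crop(s,140,340,230,450,3,"c_scene")
T=cam("top");S=cam("scene")
print("wedge grip",tri((T,(236,269)),(S,(418,280))))
print("slot",tri((T,(361,238)),(S,(297,200))))
print("mallet",tri((T,(467,254)),(S,(248,148))), onz(T,(467,254),0),onz(S,(248,148),0))
E
```

```text
wedge grip (array([0.48014605, 0.34515794, 0.10659322]), [array([ 0.4, -0.3]), array([0.7, 0.1])])
slot (array([ 0.56344002, -0.00184756,  0.10322153]), [array([-0.5,  0.6]), array([-0.9, -0.2])])
mallet (array([ 0.52490104, -0.33283281,  0.01816843]), [array([-0.1,  0.2]), array([-0.2, -0. ])]) [ 0.52703329 -0.33925411  0.        ] [ 5.15745385e-01 -3.52524313e-01  1.11022302e-16]
```

View pics/c_top.png

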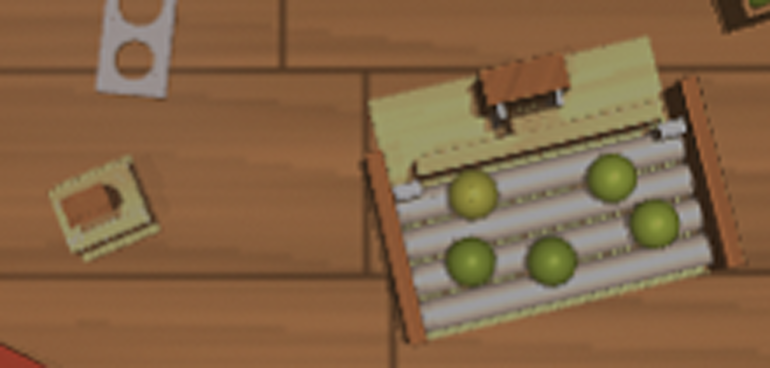

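View pics/c_scene.png

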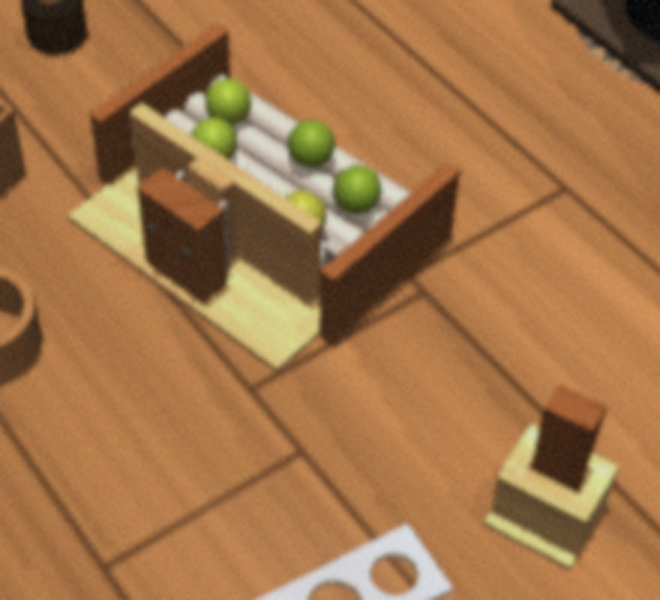

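```bash
cat >> h.py <<'E'
def axes(st=None):
    st=st or sensors.get_state(); return R.from_quat(st["tcp_rot"]).as_matrix(),np.array(st["eef_pos"])
def plan(target,ydir=None):
    """target TCP xyz, ydir = desired angle of tool y in world (mod pi)"""
    M,p=axes(); d=M.T@(np.array(target)-p)*100
    print("shift cm (tool x,y,z)",np.round(d,2),end=" ")
    if ydir is not None:
        a=np.arctan2(M[1,1],M[0,1]); t=-((ydir-a+np.pi/2)%np.pi-np.pi/2)  # tool x points down => turn about x reverses
        print("turn",round(t,3),"q6",round(sensors.get_state()["qpos"][5],3))
    else: print()
E
python3 - <<'E'
from h import *
M,p=axes(); print(M.round(3),p)
T=cam("top")
c=lambda x,y:(210+x/3.5,210+y/3.5)
# board top edge z=.1
a=onz(T,c(415,175),.1);b=onz(T,c(660,122),.1);print(a,b,np.arctan2(*(a-b)[[1,0]])-np.pi/2,np.linalg.norm(a-b))
a=onz(T,c(85,260),.056);b=onz(T,c(158,230),.056);print(a,b,np.arctan2(*(a-b)[[1,0]])-np.pi/2,np.linalg.norm(a-b))
E
```

```text
[[ 0.     0.245  0.969]
 [ 0.     0.969 -0.245]
 [-1.     0.     0.   ]] [0.16551067 0.65438345 0.23132771]
[0.5039272 0.0884031 0.1      ] [ 0.545618   -0.10985303  0.1       ] 0.2072676138591414 0.20259223847864574
[0.43820027 0.35848591 0.056     ] [0.46273303 0.29857979 0.056     ] 0.3886863878191318 0.06473484214495377
```

Run:
```python
from h import *
w=np.array([0.477,0.343]); y=0.389; zd=np.array([np.cos(y),np.sin(y)])
plan([*(w+0.035*zd),0.28],y+np.pi/2)
```

```text
shift cm (tool x,y,z) [ -4.87 -20.47  40.65] turn -0.637 q6 -0.15
```

Call:
arm_command --increments '[[[-0.49,-2.05,4.07,0],[-0.49,-2.05,4.07,0],[-0.49,-2.05,4.07,0],[-0.49,-2.05,4.07,0],[-0.49,-2.05,4.07,0],[-0.49,-2.05,4.07,0],[-0.49,-2.05,4.07,0],[-0.49,-2.05,4.07,0],[-0.49,-2.05,4.07,0],[-0.49,-2.05,4.07,0],[0,0,0,-0.16],[0,0,0,-0.16],[0,0,0,-0.16],[0,0,0,-0.157],[0,0,0,0],[0,0,0,0]]]'

```text
time: 3.2
eef_pos: [0.5098, 0.3558, 0.2804]
tcp_rot: [-0.136, 0.694, 0.136, 0.694]
contact_force: [0.1, -0.4, 0.0]
opening: 0.999
```

Run:
```python
from h import *
im,c=snap("wrist","b_wrist"); 
for q in ("wedge","wedge_grip","wedge_top","rack"): print(q,[( [round(v) for v in d["at"]],round(d["conf"],2)) for d in optics.place_of("wrist",q)])
print(sensors.get_state()["eef_pos"],sensors.get_state()["time"])
```

```text
wedge [([232, 525], 0.92), ([175, 322], 0.89), ([129, 478], 0.67)]
wedge_grip [([183, 327], 0.94), ([48, 419], 0.79), ([145, 564], 0.58)]
wedge_top [([191, 326], 0.85), ([40, 410], 0.77), ([126, 576], 0.61)]
rack [([174, 321], 0.77)]
[0.50979748 0.35585029 0.28034881] 3.45
```

View pics/b_wrist.png

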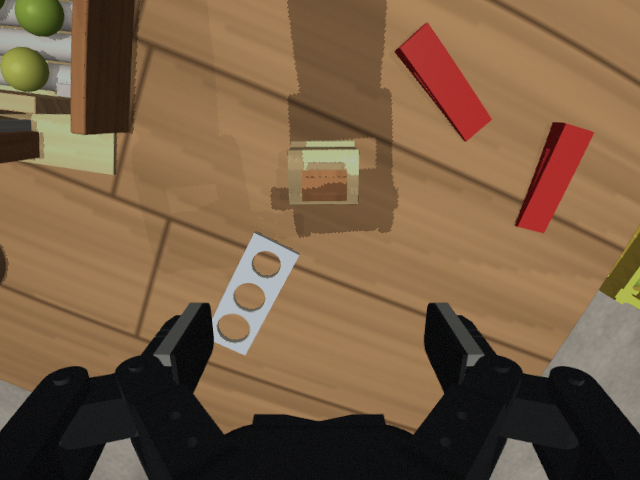

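Run:
```python
from h import *
im,c=loadcam("wrist","b_wrist"); crop(im,130,220,270,380,7,"c_b")
```

```text
(no output)
```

View pics/c_b.png

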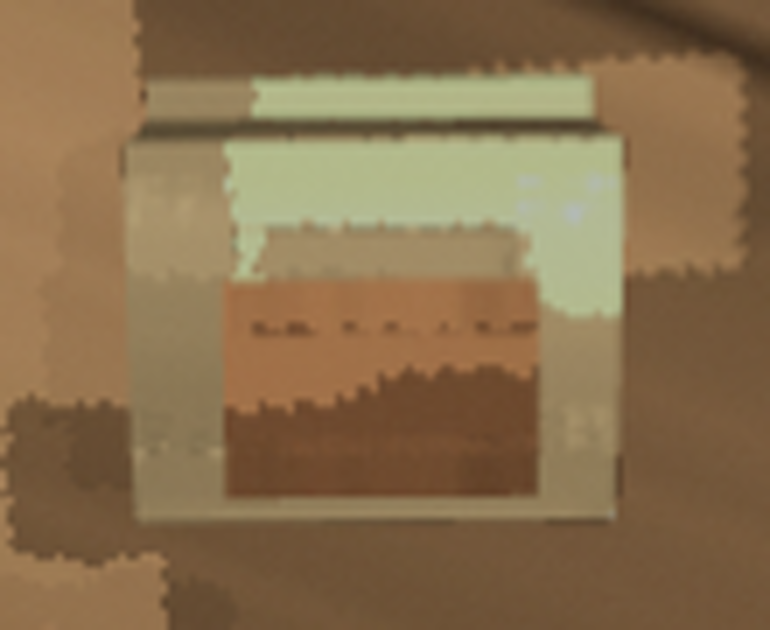

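```bash
cat >> h.py <<'E'
def wedge_pts():
    P=[]
    for y in (-.018,.018):
        P+=[(.0035,y,0),(-.0035,y,0),(-.0215,y,.125),(.0035,y,.125)]
    return np.array(P)
WE=[(0,1),(1,2),(2,3),(3,0),(4,5),(5,6),(6,7),(7,4),(0,4),(1,5),(2,6),(3,7)]
def draw(im,c,P,E,k=1,off=(0,0),col=(255,0,255)):
    q=(proj(c,P)-off)*k
    for a,b in E: cv2.line(im,tuple(int(round(v)) for v in q[a]),tuple(int(round(v)) for v in q[b]),col,1)
def place(P,x,y,z,yaw):
    c,s=np.cos(yaw),np.sin(yaw); P=np.asarray(P)
    return P@np.array([[c,s,0],[-s,c,0],[0,0,1]])+[x,y,z]
E
python3 - <<'E'
from h import *
im,c=loadcam("wrist","b_wrist")
# fit top rectangle from wrist: edges center row/col
cc=lambda x,y:(270+x/7,130+y/7)
ctr=onz(c,cc(382,388),.131); print(ctr)
l=onz(c,cc(226,440),.131);r=onz(c,cc(540,440),.131);print(np.linalg.norm(l-r)); 
l=onz(c,cc(225,495),.131);r=onz(c,cc(540,495),.131);print(np.arctan2(*(r-l)[[1,0]])-np.pi/2)
a=onz(c,cc(382,280),.131);b=onz(c,cc(382,495),.131);print(np.linalg.norm(a-b))
y=.389
outs=[]
for h,yaw in enumerate((y,y+np.pi)):
    o=place([[-.009,0,0]],0,0,0,yaw)[0]
    x0,y0=ctr[:2]-o[:2]
    P=place(wedge_pts(),x0,y0,.006,yaw)
    A=cv2.resize(im[130:220,270:380],None,fx=4,fy=4); draw(A,c,P,WE,4,(270,130))
    S=cam("scene"); s=cv2.imread("pics/a_scene.png"); B=cv2.resize(s[250:340,370:480],None,fx=4,fy=4); draw(B,S,P,WE,4,(370,250))
    outs.append(np.hstack([A,B]))
    print(h,x0,y0)
o=np.vstack(outs); o=cv2.resize(o,None,fx=.8,fy=.8); cv2.imwrite("pics/hyp.png",o)
E
```

```text
[0.48074689 0.34973682 0.131     ]
0.036044511646785286
0.3872853075919105
0.024685012325849028
0 0.48907448975982265 0.35315018506499507
1 0.47241929161624024 0.34632344537477633
```

View pics/hyp.png

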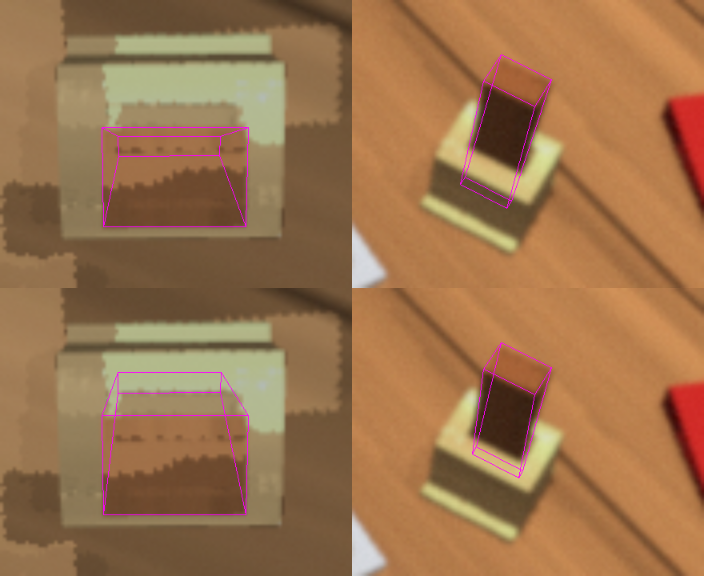

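Run:
```python
from h import *
w=np.array([0.563,-0.002]); y=0.207; zd=np.array([np.cos(y),np.sin(y)])
plan([*(w+0.077*zd),0.17],y+np.pi/2)
```

```text
shift cm (tool x,y,z) [ 11.03 -36.52  -1.06] turn 0.182 q6 -1.513
```

Call:
arm_command --increments '[[[0,-6.0,-0.2,0],[0,-6.0,-0.2,0],[0,-6.0,-0.2,0],[0,-6.0,-0.2,0],[2,-5.5,-0.15,0],[3,-4.5,-0.1,0],[4,-2.5,0,0],[2,0,0,0.18],[0,0,0,0],[0,0,0,0]]]'

```text
time: 4.7
eef_pos: [0.6393, 0.0144, 0.1717]
tcp_rot: [-0.075, 0.702, 0.075, 0.704]
contact_force: [0.1, -0.2, -0.3]
opening: 1.0
```

Run:
```python
from h import *
im,c=snap("wrist","d_wrist"); 
for q in ("slot","board","chute"): print(q,[( [round(v) for v in d["at"]],round(d["conf"],2)) for d in optics.place_of("wrist",q)])
st=sensors.get_state();print(st["eef_pos"],st["time"],st["qpos"])
```

```text
slot [([128, 316], 0.56)]
board [([128, 316], 0.68)]
chute [([124, 318], 0.84)]
[0.63933248 0.01447678 0.17205929] 4.9 [-1.35792653e-01  2.60088586e-01  1.72060292e+00 -2.80090416e-05
  1.15810785e+00 -1.91737296e+00]
```

View pics/d_wrist.png

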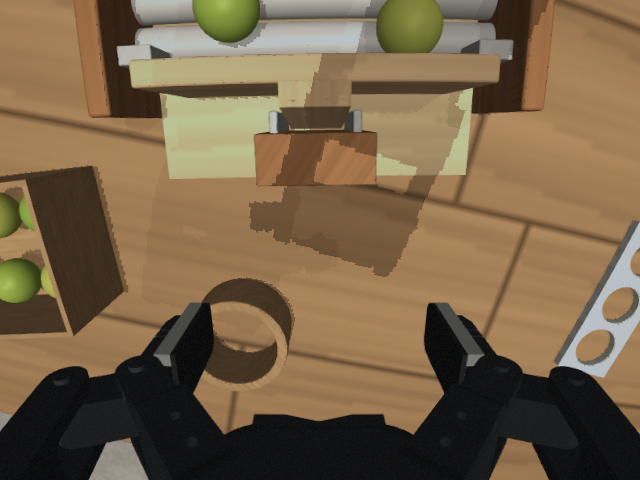

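Run:
```python
from h import *
im,c=loadcam("wrist","d_wrist"); crop(im,70,195,240,395,5,"c_d")
```

```text
(no output)
```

View pics/c_d.png

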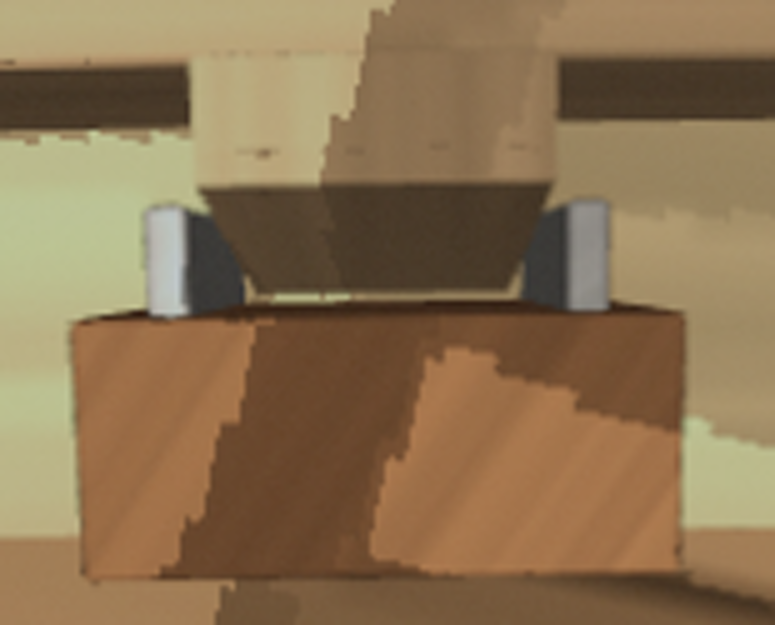

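```bash
python3 - <<'E'
from h import *
im,c=loadcam("wrist","d_wrist")
f=lambda x,y:onz(c,(240+x/5,70+y/5),.1)
def rep(n,a,b):
    a,b=f(*a),f(*b); d=b-a; print(n,a[:2].round(4),b[:2].round(4),"len",np.linalg.norm(d).round(4),"yaw",(np.arctan2(d[1],d[0])-np.pi/2).round(4),"mid",((a+b)/2)[:2].round(4)); return a,b
p=rep("post face",(75,322),(683,315)); rep("post back",(85,578),(680,572)); b=rep("block",(198,188),(552,182))
y=.207
l=rep("cheek inner L",(188,210),(192,310));r=rep("cheek inner R",(567,205),(568,308))
bb=rep("board front edge",(0,68),(775,58))
E
python3 - <<'E'
from h import *
im,c=loadcam("wrist","d_wrist")
# board top rear/front edges whole
for (a,b) in (((131,62),(498,55)),((133,88),(499,80))):
    A=onz(c,a,.1);B=onz(c,b,.1);d=B-A;print(np.linalg.norm(d),np.arctan2(d[1],d[0])-np.pi/2)
E
```

```text
post face [ 0.5775 -0.0355] [0.5623 0.0317] len 0.0689 yaw 0.223 mid [ 0.5699 -0.0019]
post back [ 0.6061 -0.0295] [0.5907 0.0387] len 0.0699 yaw 0.2222 mid [0.5984 0.0046]
block [ 0.5603 -0.0245] [0.5514 0.0138] len 0.0394 yaw 0.2278 mid [ 0.5559 -0.0054]
cheek inner L [ 0.5629 -0.0252] [ 0.5735 -0.0228] len 0.0109 yaw -1.3449 mid [ 0.5682 -0.024 ]
cheek inner R [0.5535 0.016 ] [0.5643 0.0188] len 0.0112 yaw -1.3249 mid [0.5589 0.0174]
board front edge [ 0.5522 -0.0483] [0.5333 0.0347] len 0.0851 yaw 0.2241 mid [ 0.5428 -0.0068]
0.20184013246100466 0.22908753902453305
0.20425368198709035 0.2323339452365334
```

Run:
```python
from h import *
y=0.388
plan([.4820,.3503,0.19],y+np.pi/2)
```

```text
shift cm (tool x,y,z) [-1.85 36.13 -8.35] turn -0.177 q6 -1.917
```

Call:
arm_command --increments '[[[-1.85,4,-1,0],[0,6,-1,0],[0,6,-1,0],[0,6,-1.3,0],[0,6,-1.35,0],[0,5,-1.3,0],[0,3.13,-1.4,0],[0,0,0,-0.177],[0,0,0,0],[0,0,0,0]]]'

```text
time: 6.15
eef_pos: [0.4822, 0.3501, 0.1893]
tcp_rot: [-0.135, 0.694, 0.135, 0.694]
contact_force: [0.2, -0.5, -0.2]
opening: 0.999
```

Run:
```python
from h import *
plan([.4820,.3503,0.089],0.388+np.pi/2)
im,c=snap("wrist","e_wrist")
P=place(wedge_pts(),.4891,.3532,.006,.388); draw(im,c,P,WE); cv2.imwrite("pics/e_o.png",im)
```

```text
shift cm (tool x,y,z) [10.03  0.02 -0.02] turn -0.004 q6 -1.497
```

View pics/e_o.png

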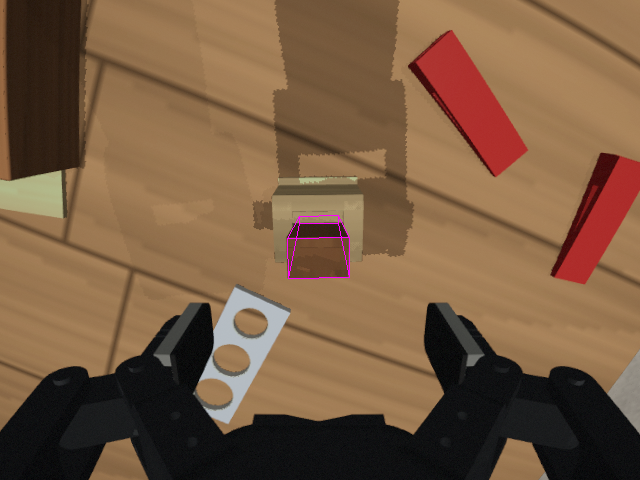

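Call:
arm_command --increments '[[[4,0,0,0],[3.5,0,0,0],[2.5,0,0,0],[0,0,0,0]]]'

```text
time: 6.7
eef_pos: [0.4806, 0.3489, 0.0863]
tcp_rot: [-0.136, 0.696, 0.134, 0.692]
contact_force: [-0.2, 0.9, 0.9]
opening: 0.998
```

Call:
arm_command --increments '[[[0,0,0,0],[0,0,0,0],[0,0,0,0],[0,0,0,0],[0,0,0,0],[0,0,0,0]]]' --grip 3 --grip_force 30

```text
time: 7.45
eef_pos: [0.4828, 0.3506, 0.0903]
tcp_rot: [-0.136, 0.693, 0.136, 0.695]
contact_force: [-1.5, -1.2, 5.6]
opening: 0.422
```

Call:
arm_command --increments '[[[-1,0,0,0],[-2,0,0,0],[-4,0,0,0],[-4,0,0,0],[-2,0,0,0],[0,0,0,0],[0,0,0,0]]]'

```text
time: 8.32
eef_pos: [0.4808, 0.3497, 0.2168]
tcp_rot: [-0.136, 0.695, 0.135, 0.693]
contact_force: [0.8, 0.3, -0.4]
opening: 0.421
```

Run:
```python
from h import *
im,c=snap("wrist","f_wrist"); st=sensors.get_state(); print(st["contact_force"],st["eef_pos"],st["opening"],st["time"])
M,p=axes(); yaw=np.arctan2(M[1,2],M[0,2]); print("yaw",yaw)
d=p[2]-.089; 
o=p+place([[.0076,0,0]],0,0,0,yaw)[0]
P=place(wedge_pts(),o[0],o[1],.006+p[2]-.0900,yaw); draw(im,c,P,WE); cv2.imwrite("pics/f_o.png",im)
# plan: wedge origin in chute frame: u = .5552-.0035-.002
u=.5552-.0035-.0020; v=-.1284; y=.224
ex=np.array([np.cos(y),np.sin(y)]);ey=np.array([-np.sin(y),np.cos(y)])
tgt=ex*(u-.0076)+ey*v; print(tgt)
plan([*tgt,p[2]],y+np.pi/2)
```

```text
[-0.64558487  0.23874292 -0.58472316] [0.48070522 0.34962739 0.21637791] 0.418229546852398 8.375
yaw 0.3861898099452996
[ 0.55707825 -0.00477468]
shift cm (tool x,y,z) [  0.04 -35.71  -6.27] turn 0.162 q6 -1.499
```

View pics/f_o.png

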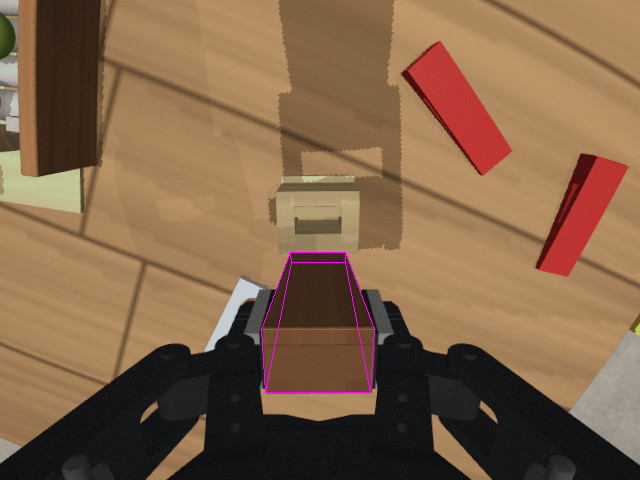

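Call:
arm_command --increments '[[[0,-2,-0.5,0],[0,-5,-0.9,0],[0,-5.5,-1,0],[0,-5.5,-1,0],[0,-5.5,-1,0],[0,-5.5,-1,0],[0,-4.5,-0.57,0],[0,-2.21,-0.3,0],[0,0,0,0.162],[0,0,0,0],[0,0,0,0],[0,0,0,0]]]'

```text
time: 9.88
eef_pos: [0.5581, -0.0037, 0.2187]
tcp_rot: [-0.08, 0.703, 0.08, 0.702]
contact_force: [0.1, -1.0, -0.1]
opening: 0.414
```

```bash
cat > ov.py <<'E'
from h import *
import sys
n=sys.argv[1]
im,c=snap("wrist",n); st=sensors.get_state(); print(st["contact_force"].round(2),st["eef_pos"],st["opening"],st["time"])
M,p=axes(); yaw=np.arctan2(M[1,2],M[0,2]); print("yaw",yaw)
o=p+place([[.0076,0,0]],0,0,0,yaw)[0]
P=place(wedge_pts(),o[0],o[1],.006+p[2]-.0900,yaw)
a=im[60:400,200:440].copy(); a=cv2.resize(a,None,fx=2,fy=2,interpolation=cv2.INTER_CUBIC);b=a.copy(); draw(b,c,P,WE,2,(200,60))
cv2.imwrite("pics/"+n+"_o.png",cv2.resize(np.hstack([a,b]),None,fx=.83,fy=.83))
u=.5552-.0035-.0020; v=-.1284; y=.224
ex=np.array([np.cos(y),np.sin(y)]);ey=np.array([-np.sin(y),np.cos(y)])
tgt=ex*(u-.0076)+ey*v
plan([*tgt,p[2]],y+np.pi/2)
E
python3 ov.py g
```

```text
[ 0.58  0.16 -1.26] [ 0.55818432 -0.00372373  0.21878304] 0.4181871111252857 9.925
yaw 0.2260535328455139
shift cm (tool x,y,z) [ 0.   -0.08 -0.13] turn 0.002 q6 -1.985
```

View pics/g_o.png

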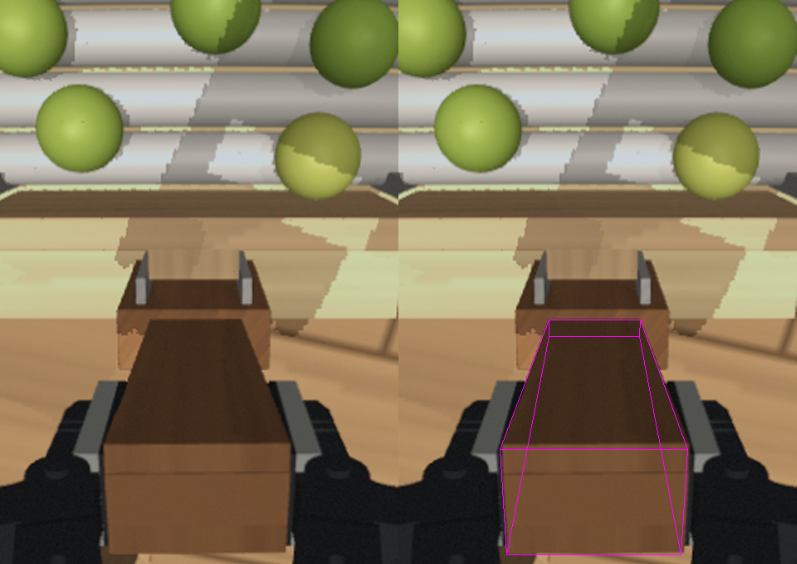

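Call:
arm_command --increments '[[[1,-0.08,-0.13,0],[1.2,0,0,0],[0.8,0,0,0],[0,0,0,0],[0,0,0,0]]]'

```text
time: 10.55
eef_pos: [0.5574, -0.0053, 0.189]
tcp_rot: [-0.079, 0.703, 0.079, 0.703]
contact_force: [-0.4, 0.2, -0.4]
opening: 0.423
```

```bash
python3 ov.py g2
```

```text
[-0.33  0.06 -1.56] [ 0.55754666 -0.00535128  0.18925396] 0.41779808430965754 10.6
yaw 0.224194545998979
shift cm (tool x,y,z) [-0.    0.07 -0.03] turn 0.0 q6 -1.987
```

View pics/g2_o.png

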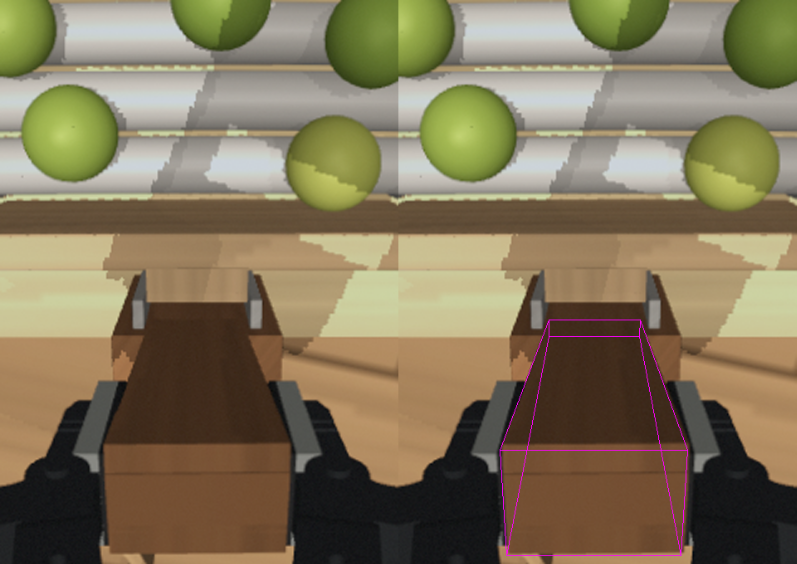

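Call:
arm_command --increments '[[[0,0.07,-0.13,0],[0.6,0,0,0],[0.6,0,0,0],[0.6,0,0,0],[0,0,0,0],[0,0,0,0],[0,0,0,0]]]'

```text
time: 11.48
eef_pos: [0.556, -0.0049, 0.1712]
tcp_rot: [-0.079, 0.702, 0.079, 0.703]
contact_force: [-0.2, -0.2, 0.4]
opening: 0.415
```

```bash
python3 ov.py g3
```

```text
[0.21 0.4  0.54] [ 0.55599703 -0.00490663  0.17113519] 0.413971608277901 11.525
yaw 0.2241767420241392
shift cm (tool x,y,z) [ 0.   -0.01  0.11] turn 0.0 q6 -1.986
```

View pics/g3_o.png

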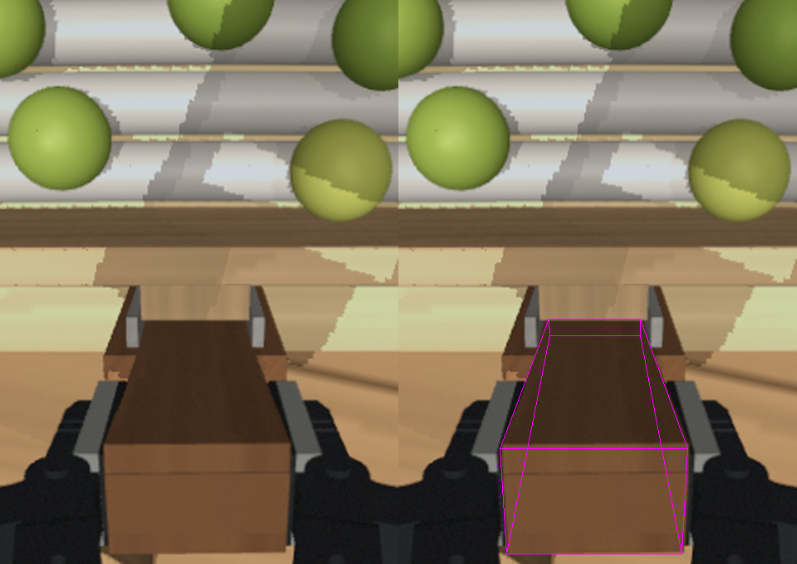

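Call:
arm_command --increments '[[[0.5,0,0,0],[0.5,0,0,0],[0,0,0,0],[0,0,0,0],[0,0,0,0]]]'

```text
time: 12.15
eef_pos: [0.5559, -0.0049, 0.161]
tcp_rot: [-0.079, 0.703, 0.079, 0.703]
contact_force: [-0.5, -0.5, -0.3]
opening: 0.419
```

Call:
arm_command --increments '[[[0,0,0.1,0],[0,0,0,0],[0,0,0,0]]]'

```text
time: 12.52
eef_pos: [0.5568, -0.0047, 0.1608]
tcp_rot: [-0.079, 0.703, 0.079, 0.703]
contact_force: [-0.3, -0.2, -1.0]
opening: 0.419
```

Call:
arm_command --increments '[[[0,0,0.1,0],[0,0,0,0],[0,0,0,0]]]'

```text
time: 12.9
eef_pos: [0.5578, -0.0044, 0.1608]
tcp_rot: [-0.079, 0.703, 0.079, 0.703]
contact_force: [-0.1, 0.1, -1.0]
opening: 0.415
```

Call:
arm_command --increments '[[[0,0,0.1,0],[0,0,0,0],[0,0,0,0]]]'

```text
time: 13.28
eef_pos: [0.5587, -0.0042, 0.1609]
tcp_rot: [-0.079, 0.703, 0.079, 0.703]
contact_force: [0.2, 0.2, -0.2]
opening: 0.418
```

Call:
arm_command --increments '[[[0,0,0.06,0],[0,0,0,0],[0,0,0,0]]]'

```text
time: 13.65
eef_pos: [0.559, -0.0041, 0.1608]
tcp_rot: [-0.079, 0.703, 0.079, 0.702]
contact_force: [-1.8, 0.1, 0.4]
opening: 0.416
```

Call:
arm_command --increments '[[[0,0,-0.04,0],[0.5,0,0,0],[0.5,0,0,0],[0.5,0,0,0],[0,0,0,0],[0,0,0,0]]]'

```text
time: 14.4
eef_pos: [0.5589, -0.0041, 0.1457]
tcp_rot: [-0.079, 0.703, 0.079, 0.703]
contact_force: [-0.6, 0.6, -0.9]
opening: 0.418
```

Call:
arm_command --increments '[[[0.25,0,0,0],[0.25,0,0,0],[0,0,0,0]]]'

```text
time: 14.78
eef_pos: [0.5589, -0.0041, 0.1405]
tcp_rot: [-0.079, 0.703, 0.079, 0.703]
contact_force: [-0.6, 1.1, -1.0]
opening: 0.415
```

Tip ≈ 0.056. Finer steps.

Call:
arm_command --increments '[[[0.15,0,0,0],[0.15,0,0,0],[0,0,0,0]]]'

```text
time: 15.15
eef_pos: [0.5589, -0.0042, 0.1376]
tcp_rot: [-0.079, 0.703, 0.079, 0.703]
contact_force: [-1.0, 0.5, -1.2]
opening: 0.415
```

Call:
arm_command --increments '[[[0.15,0,0,0],[0.1,0,0,0],[0,0,0,0]]]'

```text
time: 15.52
eef_pos: [0.559, -0.0042, 0.1356]
tcp_rot: [-0.079, 0.703, 0.079, 0.703]
contact_force: [-1.4, -0.8, 1.5]
opening: 0.418
```

Call:
arm_command --increments '[[[0.1,0,0,0],[0,0,0,0],[0,0,0,0]]]'

```text
time: 15.9
eef_pos: [0.5592, -0.0042, 0.1351]
tcp_rot: [-0.079, 0.703, 0.079, 0.703]
contact_force: [-2.4, 0.1, 6.1]
opening: 0.418
```

```bash
python3 ov.py g4
python3 - <<'E'
from h import *
im,c=snap("scene","g4s"); crop(im,150,270,240,360,5,"g4sc")
E
```

```text
[-2.14 -0.1   5.17] [ 0.55917086 -0.00421924  0.13513789] 0.4168624419948033 15.95
yaw 0.22394905689871542
shift cm (tool x,y,z) [-0.   -0.01 -0.22] turn -0.0 q6 -1.984
```

View pics/g4_o.png

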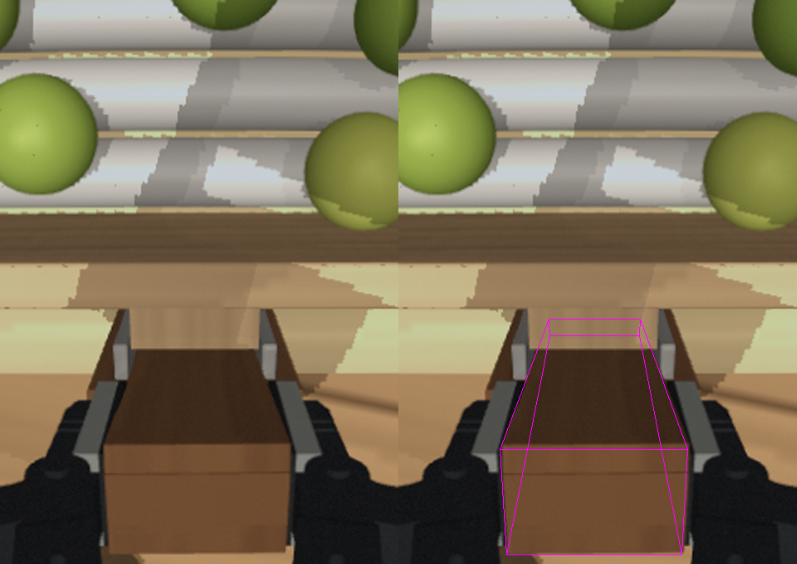

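View pics/g4sc.png

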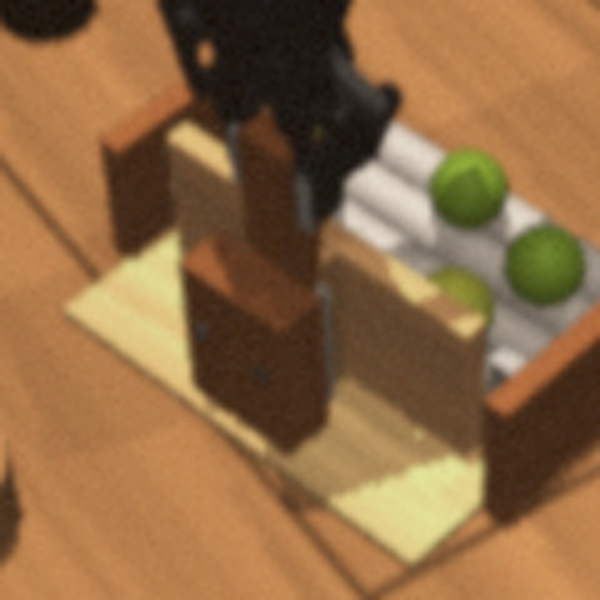

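Call:
arm_command --increments '[[[0,0,0,0],[0,0,0,0],[0,0,0,0],[0,0,0,0],[0,0,0,0]]]' --grip 8.5

```text
time: 16.62
eef_pos: [0.5589, -0.0042, 0.1343]
tcp_rot: [-0.079, 0.703, 0.079, 0.703]
contact_force: [1.2, 0.3, -0.6]
opening: 0.996
```

Call:
arm_command --increments '[[[-2,0,0,0],[-4,0,0,0],[-5,0,0,0],[-3,0,0,0],[0,0,0,0],[0,0,0,0]]]'

```text
time: 17.38
eef_pos: [0.5583, -0.0041, 0.2728]
tcp_rot: [-0.079, 0.703, 0.079, 0.702]
contact_force: [-0.0, -0.3, -1.2]
opening: 0.998
```

Run:
```python
from h import *
im,c=snap("wrist","h_w"); print(sensors.get_state()["eef_pos"])
# hypothesised wedge
y=.224
ex=np.array([np.cos(y),np.sin(y)]);ey=np.array([-np.sin(y),np.cos(y)])
g=np.array([.5592,-.0042])+ex*.0076
P=place(wedge_pts(),g[0],g[1],.051,y)
a=cv2.resize(im[60:400,200:440],None,fx=2,fy=2,interpolation=cv2.INTER_CUBIC);b=a.copy(); draw(b,c,P,WE,2,(200,60))
cv2.imwrite("pics/h_o.png",cv2.resize(np.hstack([a,b]),None,fx=.83,fy=.83))
im,c=snap("scene","h_s"); crop(im,150,270,240,360,5,"h_sc")
for q in ("mallet","mallet_grip"):
  for n in ("scene",):
    print(q,optics.place_of(n,q))
```

```text
[ 0.55797953 -0.00400693  0.27206374]
mallet [{'at': [151.8, 248.0], 'conf': 0.69}, {'at': [180.9, 294.7], 'conf': 0.26}]
mallet_grip [{'at': [128.7, 244.3], 'conf': 0.94}]
```

View pics/h_o.png

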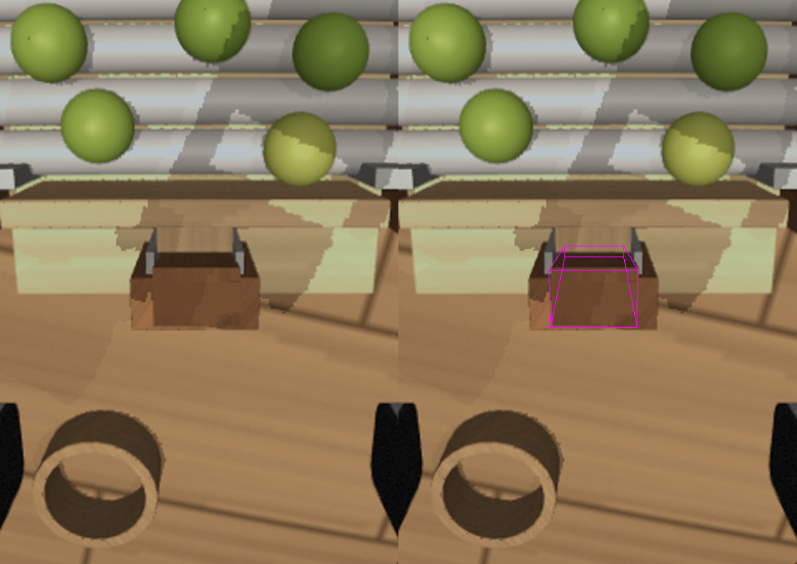

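View pics/h_sc.png

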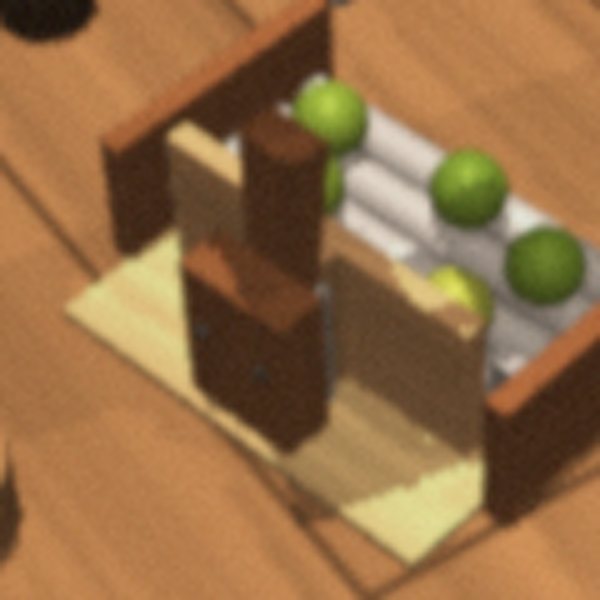

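Run:
```python
from h import *
T=cam("top");S=cam("scene")
d=optics.place_of("top","mallet_grip"); print(d)
im,_=snap("top","h_top")
print(optics.place_of("top","mallet_grip"))
print(onz(S,(244.3,128.7),.08))
m=onz(S,(244.3,128.7),.08)[:2]; y=.224
plan([*(m+.06*np.array([np.cos(y),np.sin(y)])),.28])
```

```text
[{'at': [255.6, 476.4], 'conf': 0.76}]
[{'at': [255.7, 476.5], 'conf': 0.63}]
[ 0.5216693  -0.34326567  0.08      ]
shift cm (tool x,y,z) [ -0.67 -32.24  -5.15]
```

Call:
arm_command --increments '[[[-0.3,-3,-0.8,0],[-0.3,-5.5,-0.9,0],[0,-6,-1,0],[0,-6,-1,0],[0,-6,-1,0],[0,-4,-0.45,0],[0,-1.74,0,0],[0,0,0,0],[0,0,0,0]]]'

```text
time: 18.85
eef_pos: [0.5806, -0.3284, 0.2803]
tcp_rot: [-0.079, 0.703, 0.08, 0.703]
contact_force: [0.7, 0.5, 0.4]
opening: 0.998
```

Run:
```python
from h import *
im,c=snap("wrist","i_w"); print(sensors.get_state()["eef_pos"],sensors.get_state()["time"])
for q in ("mallet","mallet_grip"):
    for d in optics.place_of("wrist",q): print(q,d, onz(c,d["at"][::-1],0 if q=="mallet" else .08))
```

```text
[ 0.58065358 -0.3282085   0.28044625] 18.9
mallet {'at': [142.2, 320.9], 'conf': 0.7} [ 0.5244883  -0.33787374  0.        ]
mallet_grip {'at': [141.9, 319.5], 'conf': 0.96} [ 0.5210002 -0.3405942  0.08     ]
```

View pics/i_w.png

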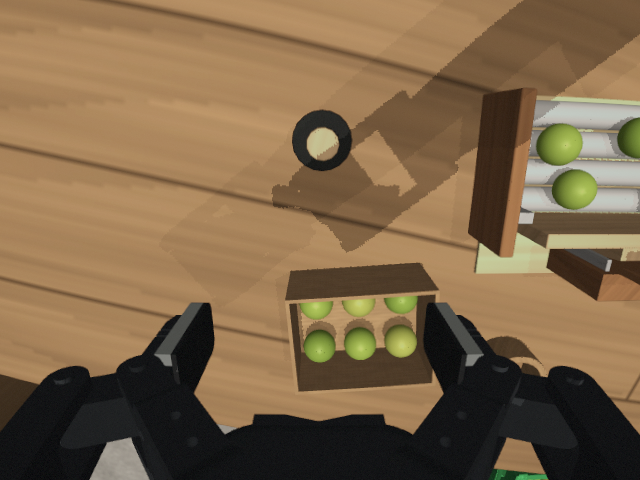

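Run:
```python
from h import *
im,c=loadcam("wrist","i_w"); crop(im,90,190,270,370,6,"i_c")
print(onz(c,(322.5,144.5),.11),onz(c,(322,140),.05))
```

```text
[ 0.52118213 -0.33810972  0.11      ] [ 0.51997951 -0.33818344  0.05      ]
```

View pics/i_c.png

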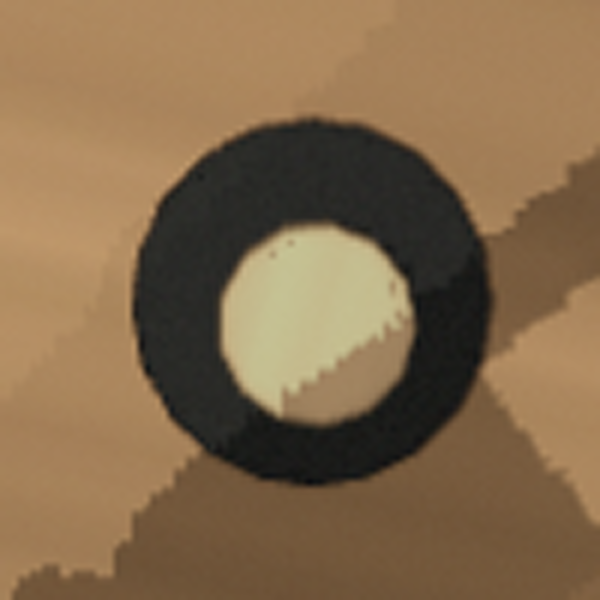

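Run:
```python
from h import *
plan([.5210,-.3381,.060],.224+np.pi/2)
```

```text
shift cm (tool x,y,z) [22.06  0.39 -6.04] turn 0.002 q6 -2.464
```

Call:
arm_command --increments '[[[1,0.2,-3,0],[3,0.19,-3.04,0],[5,0,0,0],[5,0,0,0],[4,0,0,0],[0,0,0,0],[0,0,0,0]]]'

```text
time: 19.88
eef_pos: [0.5218, -0.34, 0.1025]
tcp_rot: [-0.08, 0.702, 0.079, 0.703]
contact_force: [-0.3, 0.1, -0.1]
opening: 0.997
```

Run:
```python
from h import *
plan([.5210,-.3381,.060],.224+np.pi/2)
im,c=snap("wrist","j_w"); st=sensors.get_state(); print(st["contact_force"])
```

```text
shift cm (tool x,y,z) [ 4.25  0.21 -0.04] turn 0.001 q6 -2.536
[0.50026599 0.76977589 0.10955553]
```

View pics/j_w.png

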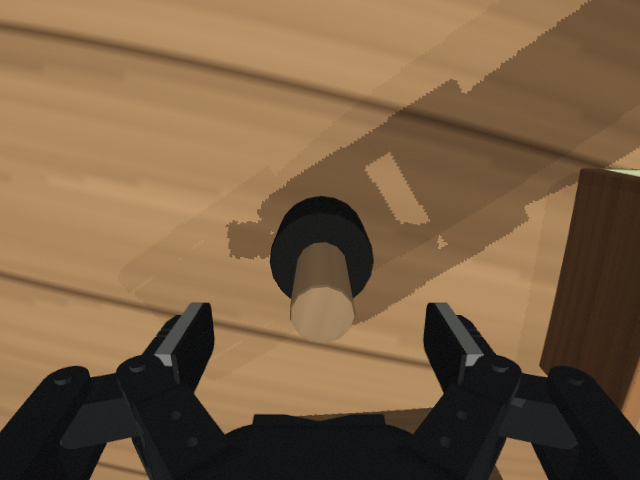

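Call:
arm_command --increments '[[[2.2,0.2,0,0],[2.0,0,0,0],[0,0,0,0],[0,0,0,0]]]'

```text
time: 20.42
eef_pos: [0.5207, -0.3381, 0.0592]
tcp_rot: [-0.079, 0.702, 0.079, 0.703]
contact_force: [0.1, -0.1, -0.7]
opening: 0.994
```

Call:
arm_command --increments '[[[0,0,0,0],[0,0,0,0],[0,0,0,0],[0,0,0,0],[0,0,0,0],[0,0,0,0]]]' --grip 2 --grip_force 55

```text
time: 21.18
eef_pos: [0.5204, -0.3379, 0.0587]
tcp_rot: [-0.079, 0.703, 0.079, 0.703]
contact_force: [-0.1, -0.7, 2.1]
opening: 0.313
```

Call:
arm_command --increments '[[[-1,0,0,0],[-3,0,0,0],[-5,0,0,0],[-5.5,0,0,0],[-5,0,0,0],[-3,0,0,0],[0,0,0,0]]]'

```text
time: 22.05
eef_pos: [0.521, -0.3381, 0.2863]
tcp_rot: [-0.081, 0.701, 0.078, 0.704]
contact_force: [0.3, 0.5, -4.0]
opening: 0.316
```

Run:
```python
from h import *
st=sensors.get_state();print(st["contact_force"])
plan([.5578,-.0045,.270],.224+np.pi/2)
```

```text
[ 0.29888489  0.54344749 -3.98287562]
shift cm (tool x,y,z) [ 1.53 31.72 11.01] turn 0.0 q6 -2.534
```

Call:
arm_command --increments '[[[0,2.5,1,0],[0,4.5,1.6,0],[0,5.5,1.9,0],[0,5.5,1.9,0],[0,5.5,1.9,0],[0,4.5,1.5,0],[0,2.5,0.8,0],[0,1.22,0.41,0],[0,0,0,0],[0,0,0,0],[0,0,0,0]]]'

```text
time: 23.42
eef_pos: [0.557, -0.005, 0.2831]
tcp_rot: [-0.079, 0.703, 0.078, 0.703]
contact_force: [0.2, -0.1, -2.6]
opening: 0.314
```

Run:
```python
from h import *
st=sensors.get_state();print(st["contact_force"],st["eef_pos"])
plan([.5578,-.0045,.270],.224+np.pi/2)
im,c=snap("wrist","k_w"); im,c=snap("scene","k_s"); crop(im,100,260,230,390,4,"k_sc")
```

```text
[ 0.21733855 -0.14323664 -2.64946791] [ 0.55697523 -0.00502059  0.28314467]
shift cm (tool x,y,z) [1.31 0.03 0.09] turn -0.001 q6 -1.984
```

View pics/k_w.png

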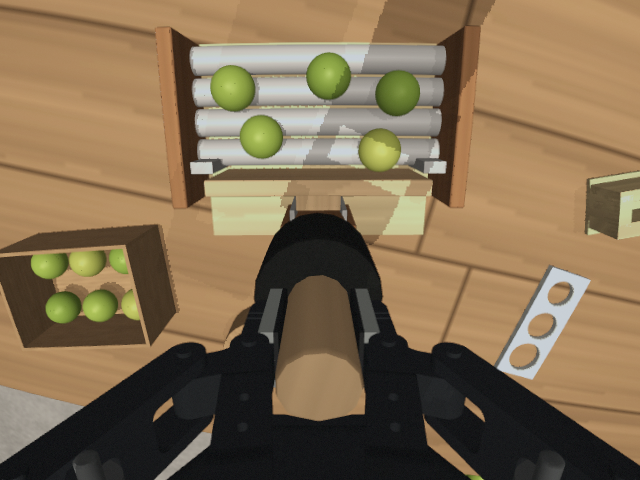

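View pics/k_sc.png

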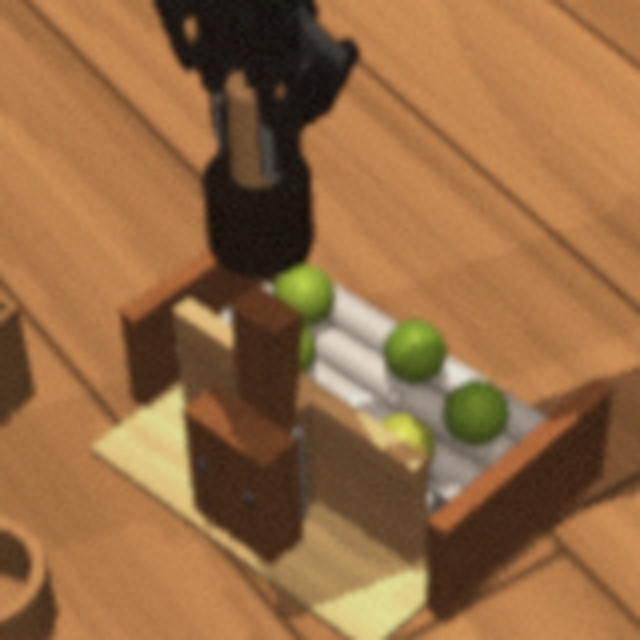

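Call:
arm_command --increments '[[[1,0.03,0.09,0],[1.3,0,0,0],[1,0,0,0],[0.5,0,0,0],[0,0,0,0],[0,0,0,0]]]'

```text
time: 24.28
eef_pos: [0.5581, -0.0034, 0.2458]
tcp_rot: [-0.079, 0.702, 0.079, 0.703]
contact_force: [1.0, -0.1, -2.9]
opening: 0.314
```

Call:
arm_command --increments '[[[0.12,0,0,0],[0.12,0,0,0],[0.12,0,0,0],[0.12,0,0,0],[0.12,0,0,0]]]'

```text
time: 24.9
eef_pos: [0.5578, -0.0034, 0.2392]
tcp_rot: [-0.079, 0.703, 0.079, 0.703]
contact_force: [-0.4, 0.3, -3.9]
opening: 0.317
```

Call:
arm_command --increments '[[[0.12,0,0,0],[0.12,0,0,0],[0.12,0,0,0],[0.1,0,0,0]]]'

```text
time: 25.4
eef_pos: [0.5578, -0.0034, 0.2346]
tcp_rot: [-0.079, 0.703, 0.079, 0.703]
contact_force: [-0.2, 0.3, -3.6]
opening: 0.312
```

Call:
arm_command --increments '[[[0.1,0,0,0],[0.1,0,0,0]]]'

```text
time: 25.65
eef_pos: [0.5581, -0.0034, 0.2339]
tcp_rot: [-0.079, 0.702, 0.079, 0.703]
contact_force: [-1.8, 0.7, 2.8]
opening: 0.311
```

Call:
arm_command --increments '[[[0.1,0,0,0],[0.1,0,0,0]]]'

```text
time: 25.9
eef_pos: [0.5581, -0.0035, 0.2316]
tcp_rot: [-0.079, 0.702, 0.079, 0.703]
contact_force: [-1.8, 0.6, 2.5]
opening: 0.315
```

Call:
arm_command --increments '[[[0.1,0,0,0],[0.1,0,0,0],[0.1,0,0,0],[0.1,0,0,0]]]'

```text
time: 26.4
eef_pos: [0.558, -0.0036, 0.2267]
tcp_rot: [-0.079, 0.703, 0.079, 0.703]
contact_force: [-1.3, -0.2, 2.2]
opening: 0.313
```

Call:
arm_command --increments '[[[0.1,0,0,0],[0.1,0,0,0],[0.1,0,0,0]]]'

```text
time: 26.78
eef_pos: [0.5579, -0.0034, 0.2237]
tcp_rot: [-0.079, 0.703, 0.079, 0.703]
contact_force: [-0.4, -0.7, 2.1]
opening: 0.31
```

Call:
arm_command --increments '[[[0.1,0,0,0],[0.1,0,0,0]]]'

```text
time: 27.02
eef_pos: [0.5579, -0.0034, 0.2217]
tcp_rot: [-0.079, 0.703, 0.079, 0.703]
contact_force: [-1.1, -1.3, 1.8]
opening: 0.309
```

Call:
arm_command --increments '[[[0.1,0,0,0],[0.1,0,0,0]]]'

```text
time: 27.28
eef_pos: [0.5581, -0.0034, 0.2213]
tcp_rot: [-0.079, 0.702, 0.079, 0.703]
contact_force: [-3.1, 0.4, 9.0]
opening: 0.313
```

Call:
arm_command --increments '[[[0.1,0,0,0],[0,0,0,0]]]'

```text
time: 27.52
eef_pos: [0.5582, -0.0034, 0.2213]
tcp_rot: [-0.079, 0.702, 0.079, 0.703]
contact_force: [-3.4, -0.6, 9.0]
opening: 0.314
```

Call:
arm_command --increments '[[[0.1,0,0,0],[0,0,0,0]]]'

```text
time: 27.78
eef_pos: [0.5583, -0.0034, 0.2212]
tcp_rot: [-0.079, 0.702, 0.079, 0.703]
contact_force: [-5.3, -0.6, 13.8]
opening: 0.314
```

Call:
arm_command --increments '[[[0.1,0,0,0],[0,0,0,0]]]'

```text
time: 28.02
eef_pos: [0.5585, -0.0034, 0.2212]
tcp_rot: [-0.079, 0.702, 0.079, 0.703]
contact_force: [-5.6, 0.4, 15.7]
opening: 0.314
```

Call:
arm_command --increments '[[[0.08,0,0,0],[0,0,0,0],[0,0,0,0]]]'

```text
time: 28.4
eef_pos: [0.5586, -0.0034, 0.2211]
tcp_rot: [-0.079, 0.702, 0.079, 0.703]
contact_force: [-6.5, 0.1, 18.1]
opening: 0.313
```

Call:
arm_command --increments '[[[0.1,0,0,0],[0,0,0,0],[0,0,0,0]]]'

```text
time: 28.78
eef_pos: [0.5587, -0.0034, 0.2211]
tcp_rot: [-0.08, 0.702, 0.079, 0.704]
contact_force: [-8.0, 0.8, 21.3]
opening: 0.313
```

Call:
arm_command --increments '[[[-0.2,0,0,0],[-0.3,0,0,0],[-0.5,0,0,0],[-2,0,0,0],[-3,0,0,0],[0,0,0,0],[0,0,0,0]]]'

```text
time: 29.65
eef_pos: [0.5574, -0.0033, 0.2739]
tcp_rot: [-0.079, 0.703, 0.079, 0.702]
contact_force: [-0.1, 0.0, -4.7]
opening: 0.308
```

Run:
```python
from h import *
st=sensors.get_state();print(st["contact_force"],st["eef_pos"])
im,c=snap("scene","l_s"); crop(im,100,260,230,390,4,"l_sc")
plan([.5210,-.3381,.280],.224+np.pi/2)
```

```text
[-0.0929997   0.01671263 -4.74282957] [ 0.55736824 -0.00325193  0.27391803]
shift cm (tool x,y,z) [ -0.69 -31.85 -10.96] turn 0.0 q6 -1.983
```

View pics/l_sc.png

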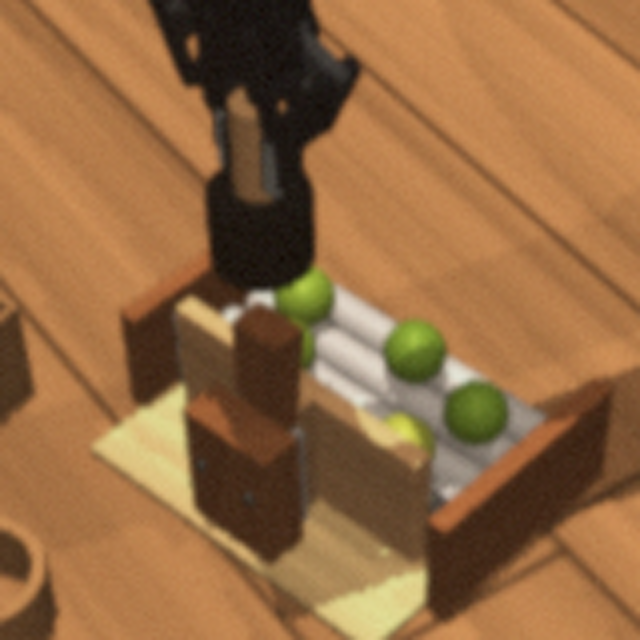

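Call:
arm_command --increments '[[[2,0,0,0],[2,0,0,0],[0.7,0,0,0],[0.2,0,0,0],[0.12,0,0,0],[0.12,0,0,0],[0,0,0,0]]]'

```text
time: 30.58
eef_pos: [0.558, -0.0034, 0.224]
tcp_rot: [-0.079, 0.702, 0.079, 0.703]
contact_force: [0.4, -0.3, -3.6]
opening: 0.312
```

Call:
arm_command --increments '[[[0.1,0,0,0],[0.1,0,0,0],[0,0,0,0]]]'

```text
time: 30.95
eef_pos: [0.5577, -0.0034, 0.2214]
tcp_rot: [-0.079, 0.703, 0.079, 0.703]
contact_force: [-0.8, 0.4, -3.3]
opening: 0.316
```

Call:
arm_command --increments '[[[0.1,0,0,0],[0.1,0,0,0],[0,0,0,0]]]'

```text
time: 31.32
eef_pos: [0.5582, -0.0034, 0.2212]
tcp_rot: [-0.079, 0.702, 0.079, 0.703]
contact_force: [-3.1, 0.1, 6.2]
opening: 0.312
```

Call:
arm_command --increments '[[[0.1,0,0,0],[0.1,0,0,0],[0.1,0,0,0],[0.1,0,0,0],[0,0,0,0]]]'

```text
time: 31.95
eef_pos: [0.5587, -0.0034, 0.2211]
tcp_rot: [-0.079, 0.702, 0.079, 0.704]
contact_force: [-7.1, 0.9, 17.1]
opening: 0.313
```

Call:
arm_command --increments '[[[-0.2,0,0,0],[-0.3,0,0,0],[-0.5,0,0,0],[-2,0,0,0],[-3,0,0,0],[-0.5,0,0,0],[0,0,0,0]]]'

```text
time: 32.83
eef_pos: [0.5579, -0.0034, 0.2806]
tcp_rot: [-0.079, 0.702, 0.079, 0.703]
contact_force: [0.3, -0.5, -4.8]
opening: 0.31
```

Run:
```python
from h import *
plan([.5210,-.3381,.280],.224+np.pi/2)
```

```text
shift cm (tool x,y,z) [  0.06 -31.81 -11.04] turn 0.0 q6 -1.983
```

Carry the mallet back and set it down.

Call:
arm_command --increments '[[[0,-2.5,-1,0],[0,-4.5,-1.6,0],[0,-5.5,-1.9,0],[0,-5.5,-1.9,0],[0,-5.5,-1.9,0],[0,-4.5,-1.5,0],[0,-2.5,-0.8,0],[0,-1.3,-0.44,0],[0,0,0,0],[4,0,0,0],[5,0,0,0],[5,0,0,0],[4,0,0,0],[2,0,0,0],[0.8,0,0,0],[0,0,0,0],[0,0,0,0]]]'

```text
time: 34.95
eef_pos: [0.5221, -0.3389, 0.0748]
tcp_rot: [-0.08, 0.702, 0.078, 0.704]
contact_force: [0.1, -0.1, -3.4]
opening: 0.313
```

Run:
```python
from h import *
st=sensors.get_state();print(st["contact_force"],st["eef_pos"]); plan([.5210,-.3381,.0587],.224+np.pi/2)
im,c=snap("wrist","m_w");im,c=snap("scene","m_s"); crop(im,60,260,190,390,3,"m_sc")
```

```text
[ 0.06816694 -0.06125154 -3.42935345] [ 0.52210791 -0.338914    0.07475455]
shift cm (tool x,y,z) [ 1.6   0.11 -0.09] turn 0.0 q6 -2.534
```

View pics/m_sc.png

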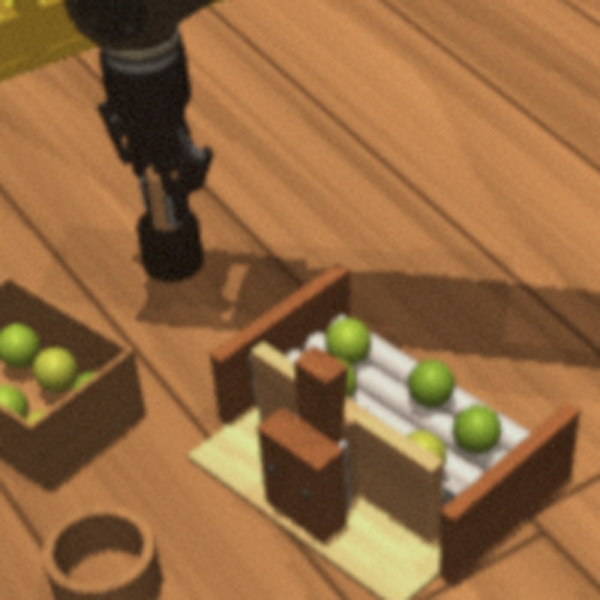

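Call:
arm_command --increments '[[[0.8,0,0,0],[0.3,0,0,0],[0.2,0,0,0],[0.15,0,0,0],[0.1,0,0,0],[0,0,0,0]]]'

```text
time: 35.8
eef_pos: [0.5209, -0.338, 0.0587]
tcp_rot: [-0.079, 0.703, 0.079, 0.702]
contact_force: [-2.6, 2.8, 6.3]
opening: 0.309
```

Call:
arm_command --increments '[[[0.1,0,0,0],[0.1,0,0,0],[0,0,0,0]]]'

```text
time: 36.17
eef_pos: [0.521, -0.3382, 0.0587]
tcp_rot: [-0.079, 0.703, 0.08, 0.702]
contact_force: [-7.2, 4.9, 13.6]
opening: 0.312
```

Mallet on the table with slight excess pressure. Back off a touch, then release.

Call:
arm_command --increments '[[[-0.2,0,0,0],[0,0,0,0],[0,0,0,0]]]'

```text
time: 36.55
eef_pos: [0.5212, -0.3382, 0.0587]
tcp_rot: [-0.079, 0.703, 0.079, 0.703]
contact_force: [-3.0, 2.0, 7.9]
opening: 0.315
```

Call:
arm_command --increments '[[[0,0,0,0],[0,0,0,0],[0,0,0,0],[0,0,0,0],[0,0,0,0],[0,0,0,0]]]' --grip 8.5

```text
time: 37.3
eef_pos: [0.5209, -0.338, 0.057]
tcp_rot: [-0.079, 0.703, 0.079, 0.703]
contact_force: [0.2, 1.3, 0.6]
opening: 0.998
```

Call:
arm_command --increments '[[[-1,0,0,0],[-3,0,0,0],[-5,0,0,0],[-5,0,0,0],[-4,0,0,0],[-4,0,0,0],[0,0,0,0],[0,0,0,0]]]'

```text
time: 38.3
eef_pos: [0.5206, -0.3377, 0.2766]
tcp_rot: [-0.079, 0.703, 0.079, 0.703]
contact_force: [-0.2, 0.2, -0.1]
opening: 0.998
```

Run:
```python
from h import *
st=sensors.get_state();print(st["contact_force"],st["eef_pos"],st["time"])
im,c=snap("wrist","n_w");im2,c2=snap("scene","n_s"); crop(im2,60,260,170,390,3,"n_sc")
w=.224
plan([.57+.077*np.cos(w),.0+.077*np.sin(w),.26],w+np.pi/2)
```

```text
[-0.17999502  0.19315534 -0.06984404] [ 0.52057055 -0.33771682  0.27662268] 38.3
shift cm (tool x,y,z) [ 1.54 31.78 20.06] turn 0.0 q6 -2.534
```

View pics/n_sc.png

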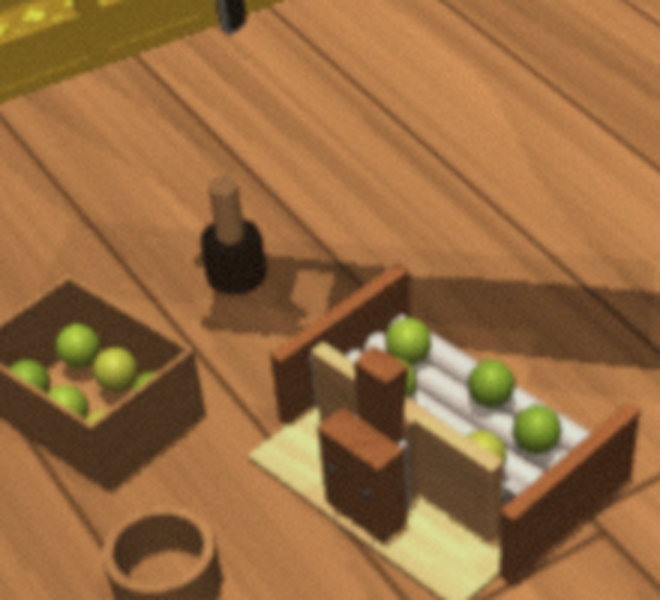

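View pics/n_w.png

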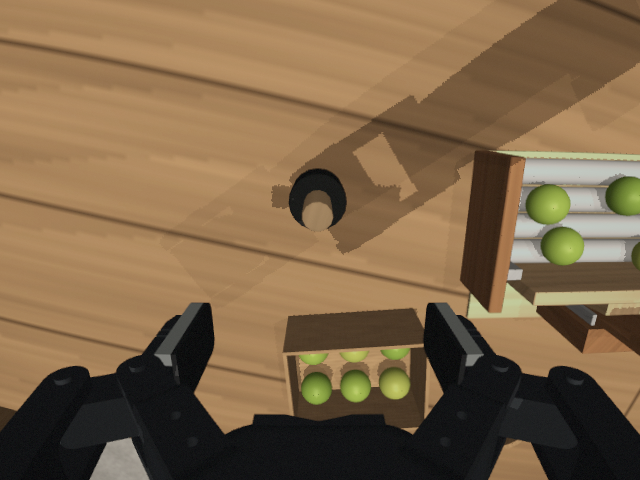

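Call:
arm_command --increments '[[[0,3,2,0],[0,4.5,3,0],[0,5,3.2,0],[0,5.5,3.2,0],[0,5.5,3.2,0],[0,4.5,3,0],[1,2.5,1.5,0],[3,1.2,0.5,0],[0,0,0,0],[0,0,0,0]]]'

```text
time: 39.65
eef_pos: [0.6407, 0.0119, 0.2368]
tcp_rot: [-0.079, 0.703, 0.079, 0.702]
contact_force: [0.3, -0.2, 0.0]
opening: 0.995
```

Run:
```python
from h import *
im,c=snap("wrist","o_w"); crop(im,60,210,190,440,3.1,"o_c"); print(sensors.get_state()["eef_pos"])
```

```text
[0.64112253 0.01165476 0.23777477]
```

View pics/o_c.png

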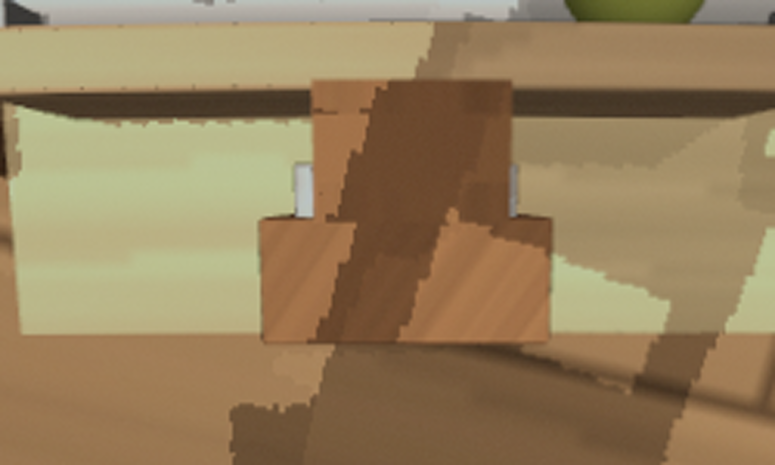

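Run:
```python
from h import *
im,c=loadcam("wrist","o_w"); f=lambda x,y:onz(c,(190+x/3.1,60+y/3.1),.1)[:2]
ex=np.array([np.cos(.224),np.sin(.224)])
b=(f(300,92)+f(525,91))/2;p=(f(260,219)+f(552,217))/2
print(b@ex,p@ex,(p-b)@ex)
im,c=loadcam("wrist","d_wrist")
g=im[60:100,240:280].astype(int).sum(2)[:,5:30].mean(1); print([int(v) for v in g])
```

```text
0.5264883665948061 0.554971790256397 0.028483423661590717
[477, 478, 478, 479, 479, 480, 480, 480, 482, 483, 484, 485, 485, 487, 484, 483, 480, 478, 476, 473, 468, 444, 387, 289, 171, 175, 173, 169, 161, 161, 166, 168, 173, 168, 175, 202, 393, 441, 487, 514]
```

Run:
```python
from plant import ctrl
print(ctrl.sign_off())
```

```text
the job is handed in; nothing more can be done
None
```

I took the wooden wedge from its rack and started it in the slot, flat face to the post. It stuck at about 5–6 N with its tip about 51 mm above the table, and I let go there. I then drove it about 13 mm with slow presses of the mallet, and handed the job in at about 40 s of the 72 s allowed.

**Driving:** It moved at about 6 N, then stopped hard. I pressed it to about 25 N, lifted off, and pressed again to about 21 N. The second contact came at the same height within 0.1 mm, so it had not sprung back. The highest mallet force I read was about 25 N, well below the 60 N limit.

**Last checks:**
- **Wedge:** The pictures show it standing upright and square in the slot, with its tip about 38 mm above the table.
- **Mallet:** It stands upright on the table where I found it, let go.
- **Other things:** I touched neither the carton, the tape roll nor the gauge, and the forces I read showed no contact with them. I did not re-measure their positions.

**One check only partly agrees:** The camera showed the board moving about 1 mm (good to roughly ±1 mm), while the wedge's travel implies about 1.9 mm. That the board is on its stops rests on the sudden stiffening under the mallet. I could not measure the wedge's force on the board.

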